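# Reload the job rack in reverse order

## Robot

A 6-joint arm with a two-finger parallel gripper is mounted at the origin on the work surface; the furniture and walls round the work are solid. World frame = base frame: x ahead of the robot, y to its left, z up, the work surface at z = 0. Lengths are in m, angles in degrees, forces in N, time in s.
With the tool pointing down it reaches from about 0.35 to 1 m from the base axis. Payload 7.1 kg.
Tool frame: the origin (TCP) lies midway between the tips of the shut fingers; the grasp point (between the pads) lies 19 mm behind it; z points along the fingers, y is the line along which they close (so a half turn about z gives the same grasp; the last joint's range is limited). The gripper opens to 85 mm and grips with 20 to 120 N. Pads are 22 mm wide; open, the fingers measure 114 mm over their backs; the gripper's body (76 mm by 85 mm) begins 54 mm behind the grasp point. The pads swing forward as they close: fully open they stand 13 mm farther back than shut.
Start: joints at [-66.119, 24.242, 93.386, -0, 62.372, -1.089], TCP at [0.264, -0.567, 0.231] pointing down, gripper open.
Joint ranges: [-172.04, 172.04], [-51.8, 120.97], [4.93, 147.93], [-75.15, 255.16], [6.16, 154.13], [-145.62, 145.62]. Speed limits (degrees/s): [136.94, 136.94, 172.46, 180, 180, 180].

## Interface

Orientations are given as [roll, pitch, yaw] about the fixed x, y, z axes, in that order (R = Rz(yaw) Ry(pitch) Rx(roll)).
In Python, from bench import observe, capture, job_done gives the robot as it stands.
- The arm moves only by the tool carry_out, never from a script. Its argument "motion" is one flat list of numbers, 4 for each row, row after row: the shift along the tool's x, y, z in units of 50 mm (1.0 is 50 mm), then the turn about the tool's z in units of 8 degrees (1.0 is 8 degrees). A call has 1 to 8 rows; each row shifts and turns the commanded pose from where the row before left it, along the tool's axes as they then stand; what a row does not reach is not made up. A row lasts 1/10 s, in which the tool goes at most 50 mm and 8.59 degrees, less where a joint would pass 70% of its speed; a pose out of reach is approached as far as the arm can. A call is refused whole if a number of a shift passes 1 or a number of a turn 1, either way. A call with a gripper value outside its range is refused whole. "fingers" is the finger opening in mm, from 0 to 85.4, set as the call begins (left out, the last holds). The fingers move at their own pace and stop on an object; "newtons" is the grip in N (left out, the last holds). Time passes only in rows, so rows that do not move let the fingers close. It gives the time, the measured TCP pose, the force, the opening and the grip force at its end, in the units of the state.
- observe(): the state, without advancing time (a new reading comes with each control period).
- capture(name): name is "side" or "top"; returns a dict with "frame" (480x640x3 uint8, blue, green, red), "K" (3x3 intrinsics, pixels), "R" (3x3) and "t" (3): a world point X has camera coordinates R X + t. Camera axes: x right, y down, z forward; pixel columns grow to the right and rows downward; lengths in m; the calibration is good to about 2 mm. A picture is of the moment at which its call begins. There is no depth.
- job_done(): hands the job in; it is judged then, once.
The state is a dict: "t": time; "joint_pos": joint angles; "qd": joint speeds; "effort": joint torques, N m; "eef_pos": TCP position; "tool_rot": TCP orientation; "wrist_force": force on the tool from outside, world axes, zero at the start; "wrist_torque": the same for the moment, N m; "opening": finger opening in m; "grip_force": force on a finger pad.
Only numpy, scipy, OpenCV 4.12 (cv2) and the standard library are available. Lean on these libraries where they do the work, as an engineer would, in place of code of your own. Each camera call takes 0.05 s, during which the arm holds its last target. There are 200 camera calls.

## Task

Move all four welding items from the grey storage rack to the blue job rack, one to a bay, in reverse order: the item nearest the red end of the grey rack goes into the bay farthest from the red end of the blue rack, and so on along the row. Each must lie flat on its floor in the middle of its bay, lengthwise along the rack, and be let go; leave the marker, the soapstone holder and the magnetic square beside the racks alone.

Things in the scene. Friction and masses are not known exactly. Their poses are not given: they have to be found in the camera images.
- brass_block: plain rectangular, pale brass-yellow block, 30 (x) x 50 (y) x 25 (z) mm, about 0.3 kg. Loose. Origin: centre of its underside; z up, y along its length. At the start it lies on the black insert with its underside 20 mm above the table. Grip it from above across its x at mid-length.
- gas_nozzle: round, slightly tapered, pale brass-yellow torch nozzle lying on its side, 66 long (y), 23 mm thick and high; a grip across x closes at about 18 mm; it does not roll. Loose. Origin: centre of its underside; z up, y along its length. At the start it lies on the green insert with its underside 20 mm above the table. Grip it from above across its x at mid-length.
- fixture_pin: light-grey steel fixture pin with a thicker head, lying on its side, 62 long (y), head 26 mm, 26 high; a grip across x closes at about 20 mm; it does not roll. Loose. Origin: centre of its underside; z up, y along its length. At the start it lies on the orange insert with its underside 20 mm above the table. Grip it from above across its x at mid-length.
- tip_box: small closed blue plastic box with a whitish top, 41 (x) x 61 (y) x 23 (z) mm. Loose. Origin: centre of its underside; z up, y along its length. At the start it lies on the white insert with its underside 20 mm above the table. Grip it from above across its x at mid-length.
- black_insert: black plastic plate 56 (x) x 82 (y) x 6 mm fixed in one of the four places of the storage rack (which place varies); the brass block lies on it at the start. It stays where it is and so keeps the starting order. Origin: centre of its underside; its top (20 mm above the table) is flat but for two end stops 4 mm high at y = +/-38 mm.
- green_insert: green plastic plate 56 (x) x 82 (y) x 6 mm fixed in one of the four places of the storage rack (which place varies); the gas nozzle lies on it at the start. It stays where it is and so keeps the starting order. Origin: centre of its underside; its top (20 mm above the table) is flat but for two end stops 4 mm high at y = +/-38 mm.
- orange_insert: orange plastic plate 56 (x) x 82 (y) x 6 mm fixed in one of the four places of the storage rack (which place varies); the fixture pin lies on it at the start. It stays where it is and so keeps the starting order. Origin: centre of its underside; its top (20 mm above the table) is flat but for two end stops 4 mm high at y = +/-38 mm.
- white_insert: white plastic plate 56 (x) x 82 (y) x 6 mm fixed in one of the four places of the storage rack (which place varies); the tip box lies on it at the start. It stays where it is and so keeps the starting order. Origin: centre of its underside; its top (20 mm above the table) is flat but for two end stops 4 mm high at y = +/-38 mm.
- storage_rack: fixed grey rack 72 (x) x 367 (y) mm holding the four coloured inserts in a row, centres at x = 0, y = -127.5, -42.5, 42.5, 127.5 mm. Origin: centre of its underside, on the table; x across, y along. End blocks 34 mm high at y = +/-172 to 184 mm: red at +y, bare aluminium at -y.
- job_rack: fixed blue rack 72 (x) x 367 (y) mm, empty, with four flat bays lined with black rubber, centres at x = 0, y = -127.5, -42.5, 42.5, 127.5 mm, 82 mm long, floor 20 mm above the table, parted by dividers 3 mm thick and 5 mm high, open at both long sides. Origin: centre of its underside, on the table; x across, y along. End blocks 34 mm high at y = +/-172 to 184 mm: red at +y, bare aluminium at -y.
- paint_marker: bystander: red and white marker pen lying behind the racks, 17 x 138 mm; leave alone
- soapstone_holder: bystander: thin pale-yellow pen-like soapstone holder lying behind the racks, 11 x 122 mm; leave alone
- magnet_square: bystander: red-edged triangular magnetic welding square lying flat behind the racks, 70 x 70 x 16 mm; leave alone
There are look-alikes about, which are no part of the job. What is shaped like the gas_nozzle but turquoise is not meant. What is shaped like the tip_box but pink is not meant.

How it is judged:
By the outcome, as a careful person would: the job done as asked, in the order asked, and still so for the second after the job is handed in, with the robot touching nothing.
It also fails if it takes over 96 s, if anything falls off the work surface, if the arm or the gripper's body presses on something with over 40 N, if the wrist force passes 120 N, or if a joint passes its speed limit or range.

## Working session

There is one attempt and no reset: what is moved stays moved. The work goes in short steps, Python scripts to look and compute and a tool call to move; the robot and the scene stay as the last step left them, time stands still between calls to the robot, and variables do not carry over. Pictures are saved under pics/ and viewed, at most 14 in all, crops included, and the job is handed in when it is done.

Besides the shell and the picture viewer there is one more tool, called after ">>>" in YAML: its name, and indented under it one key for each argument. carry_out: Moves the arm, as the interface text tells. Its arguments: {"type":"object","properties":{"motion":{"type":"array"},"fingers":{"type":"number"},"newtons":{"type":"number"}},"required":["motion"]}

```bash
ls; mkdir -p pics; python3 - <<'E'
from bench import *
import cv2
s=observe();print(s['t'],s['eef_pos'],s['tool_rot'],s['opening'])
for n in('top','side'):
    c=capture(n);cv2.imwrite(f'pics/{n}0.png',c['frame']);print(n,c['K'].tolist() if hasattr(c['K'],'tolist') else c['K'],c['R'],c['t'])
E
```

```text
pics
0.0 [ 0.26360932 -0.56608657  0.23054184] [-1.79911586e+02 -1.36173129e-03  2.49659979e+01] 0.08554196083049327
top [[613.8797260236454, 0.0, 317.4180361518683], [0.0, 613.8797260236454, 249.86832952671884], [0.0, 0.0, 1.0]] [[ 0.01779075 -0.99975967  0.01280994]
 [-0.99407763 -0.01906047 -0.10698768]
 [ 0.10720613 -0.01083069 -0.99417782]] [-0.06342545  0.53810084  1.1867967 ]
side [[512.1892048329419, 0.0, 312.04246560100137], [0.0, 512.1892048329419, 240.02489544065992], [0.0, 0.0, 1.0]] [[ 0.26254271  0.96491145 -0.00414953]
 [ 0.75383194 -0.20779075 -0.62334614]
 [-0.60233607  0.16052694 -0.78193501]] [-0.10171941 -0.39183507  1.71652451]
```

View pics/top0.png

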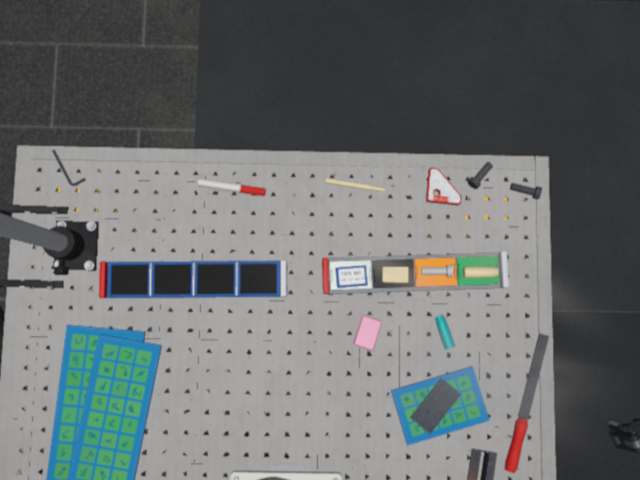

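View pics/side0.png

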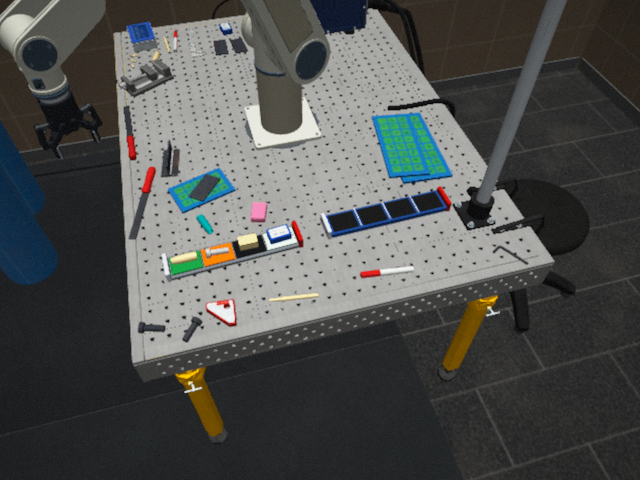

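The top view shows the grey rack with its red end at (326,275). Going right from there are the white insert/tip box (353,275), black/brass block (396,274), orange/pin (437,271) and green/nozzle (481,271). The blue rack has its red end at (103,279) and its aluminium end at (283,278). The look-alikes are a pink box (367,333) and a turquoise nozzle (445,331). Both lie loose off the rack, so they are not the ones meant.

```bash
cat > h.py <<'E'
from bench import *
import cv2, numpy as np
def world(c,uv,z):
    R,t,K=map(np.array,(c['R'],c['t'],c['K']))
    d=R.T@np.linalg.inv(K)@np.array([uv[0],uv[1],1.]); o=-R.T@t
    return o+d*(z-o[2])/d[2]
def proj(c,X):
    R,t,K=map(np.array,(c['R'],c['t'],c['K']))
    p=K@(R@np.array(X)+t); return p[:2]/p[2]
E
python3 - <<'E'
from h import *
c=capture('top');f=c['frame'];cv2.imwrite('pics/topcrop.png',cv2.resize(f[245:305,310:520],None,fx=3.8,fy=3.8,interpolation=cv2.INTER_CUBIC))
cv2.imwrite('pics/jobcrop.png',cv2.resize(f[245:315,90:300],None,fx=3.8,fy=3.8,interpolation=cv2.INTER_CUBIC))
hsv=cv2.cvtColor(f,cv2.COLOR_BGR2HSV)
def blob(name,lo,hi,roi,z):
    x0,y0,x1,y1=roi
    m=cv2.inRange(hsv,lo,hi);k=np.zeros_like(m);k[y0:y1,x0:x1]=m[y0:y1,x0:x1]
    n,l,s,ce=cv2.connectedComponentsWithStats(k);i=1+np.argmax(s[1:,4])
    r=cv2.minAreaRect(np.argwhere(l==i)[:,::-1].astype(np.float32))
    b=np.array([world(c,p,z)[:2] for p in cv2.boxPoints(r)])
    e=[np.linalg.norm(b[1]-b[0]),np.linalg.norm(b[2]-b[1])]
    v=(b[1]-b[0]) if e[0]>e[1] else b[2]-b[1]
    print(name,s[i,4],np.round(r[0],1),'world',np.round(b.mean(0),4),'size',np.round(e,3),'ang',np.round(np.degrees(np.arctan2(v[1],v[0])),1))
S=(310,245,520,305);J=(90,245,300,315)
blob('s red',(0,120,80),(6,255,255),(318,250,332,300),.034)
blob('j red',(0,120,80),(6,255,255),(95,255,110,305),.034)
blob('green',(45,100,60),(75,255,255),S,.02)
blob('orange',(7,170,120),(18,255,255),S,.02)
blob('brass',(18,40,120),(35,170,255),(378,255,414,295),.045)
blob('nozzle',(18,40,120),(35,170,255),(455,255,505,290),.0315)
blob('jobblue',(100,120,60),(125,255,255),J,.02)
for n in('white','tipblue'):pass
blob('tip',(100,60,50),(125,255,255),(332,258,373,292),.043)
E
```

```text
s red 185 [325.5 275. ] world [ 0.4894 -0.0702] size [0.01  0.067] ang -179.1
j red 214 [102.  279.5] world [0.4725 0.3665] size [0.012 0.068] ang -176.9
green 642 [477.5 270.7] world [ 0.5046 -0.3738] size [0.081 0.053] ang -87.1
orange 419 [435.  271.5] world [ 0.5014 -0.2887] size [0.08 0.05] ang -88.9
brass 460 [395.  274.5] world [ 0.4921 -0.2054] size [0.051 0.033] ang -88.9
nozzle 344 [481. 272.] world [ 0.5012 -0.3775] size [0.067 0.02 ] ang -88.9
jobblue 417 [127.5 279. ] world [0.4751 0.321 ] size [0.067 0.081] ang -88.9
tip 178 [351.1 276.1] world [ 0.4876 -0.12  ] size [0.058 0.039] ang -84.2
```

View pics/topcrop.png

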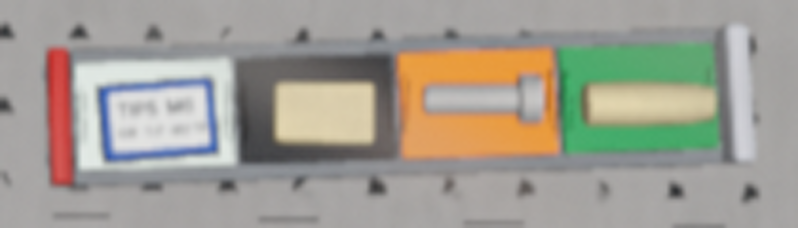

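View pics/jobcrop.png

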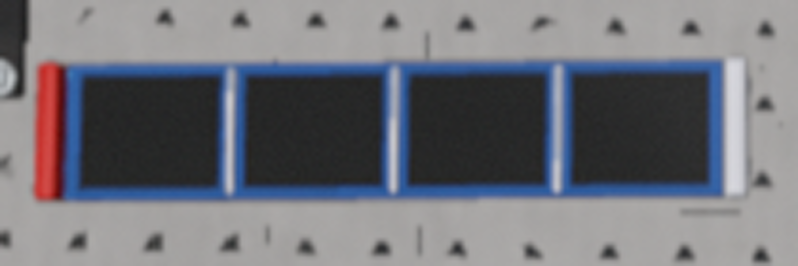

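Crops confirm that the four meant items sit on the rack inserts: tip box (351.6,276.6), brass (395.5,274.7), pin (437.4,270.8) and nozzle (480.9,272.1). The blue bays are empty, with dividers at crop columns 230, 393 and 557. Next I'll compute the rack frames and check them against the given sizes.

```bash
python3 - <<'E'
from h import *
c=capture('top')
W=lambda x,y,z,ox,oy=245: world(c,(ox+(x+.5)/3.8-.5,oy+(y+.5)/3.8-.5),z)[:2]
for n,r,a,ox in(('sto',(60,116),(739,93),310),('job',(48,131),(735,127),90)):
    R=W(*r,.034,ox);A=W(*a,.034,ox);d=R-A;L=np.linalg.norm(d);u=d/L;m=(R+A)/2
    print(n,'ends dist',L.round(4),'centre',m.round(4),'ang',np.degrees(np.arctan2(u[1],u[0])).round(2))
    print([ (m+u*k).round(4).tolist() for k in(-.1275,-.0425,.0425,.1275)])
print('dividers',[W(x,y,.025,90).round(4).tolist() for x,y in((230,131),(393,130),(557,129))])
print('job corners floor',[W(x,y,.02,90).round(4).tolist() for x,y in((152,71),(150,187),(640,68),(640,190))])
for n,x,y,z in(('tip',158,120,.043),('brass',325,113,.045),('pin',484,98,.033),('noz',649.5,103,.0315)): print(n,W(x,y,z,310).round(4))
# tip corners
print('tip c',[W(x,y,.043,310).round(4).tolist() for x,y in((99,87),(211,79),(217,152),(107,160))])
# cross-check with side camera
s=capture('side')
for n,X in(('tip',(.4876,-.121,.043)),('noz',(.501,-.377,.0315)),('jobred',(.4725,.3665,.034))): print(n,proj(s,X).round(1))
E
```

```text
sto ends dist 0.3531 centre [ 0.4983 -0.2463] ang 93.01
[[0.505, -0.3737], [0.5005, -0.2888], [0.496, -0.2039], [0.4916, -0.119]]
job ends dist 0.3531 centre [0.4775 0.1895] ang 91.4
[[0.4806, 0.062], [0.4785, 0.147], [0.4764, 0.232], [0.4743, 0.317]]
dividers [[0.4754, 0.2751], [0.4775, 0.1908], [0.4796, 0.1058]]
job corners floor [[0.5062, 0.3184], [0.4458, 0.3164], [0.5126, 0.0641], [0.4489, 0.0623]]
tip [ 0.4873 -0.1202]
brass [ 0.4923 -0.2057]
pin [ 0.5025 -0.29  ]
noz [ 0.5017 -0.3766]
tip c [[0.5037, -0.0896], [0.5089, -0.1472], [0.4714, -0.1506], [0.4663, -0.0943]]
tip [278.2 230.3]
noz [183.3 257.2]
jobred [443.5 193.5]
```

>>> carry_out:
  motion: [0, 0, 0, -1, 0, 0, 0, -1, 0, 0, 0, -1, 0, 0, 0, -1, 0, 0, 0, -1, 0, 0, 0, -1, 0, 0, 0, -1, 0, 0, 0, -1]
  fingers: 85
  newtons: 40

```text
t: 1.05
eef_pos: [0.2638, -0.5664, 0.2312]
tool_rot: [-180.0, -0.0, 89.3]
wrist_force: [-0.4, 0.3, -0.4]
opening: 0.0852
grip_force: 0.0
```

>>> carry_out:
  motion: [0, 0, 0, -0.3, 0, 0, 0, 0, 0, 0, 0, 0]

```text
t: 1.35
eef_pos: [0.2638, -0.5665, 0.2313]
tool_rot: [-180.0, -0.0, 91.3]
wrist_force: [-0.3, 0.4, 0.0]
opening: 0.0848
grip_force: 0.0
```

>>> carry_out:
  motion: [0.527, 0.692, 0.37, 0, 0.527, 0.692, 0.37, 0, 0.527, 0.692, 0.37, 0, 0.527, 0.692, 0.37, 0, 0.527, 0.692, 0.37, 0, 0.527, 0.692, 0.37, 0, 0.527, 0.692, 0.37, 0, 0, 0, 0, 0]

```text
t: 2.15
eef_pos: [0.504, -0.3722, 0.0993]
tool_rot: [-179.9, -0.2, 91.6]
wrist_force: [-0.1, -0.3, 0.0]
opening: 0.0849
grip_force: 0.0
```

>>> carry_out:
  motion: [0, 0, 0, 0, 0, 0, 0, 0]

```text
t: 2.35
eef_pos: [0.5013, -0.377, 0.1022]
tool_rot: [180.0, 0.0, 91.3]
wrist_force: [0.6, 0.2, -0.1]
opening: 0.0849
grip_force: 0.0
```

```bash
python3 - <<'E'
from h import *
a=capture('top')['frame'][220:340,330:530];b=capture('side')['frame'][180:290,110:310]
cv2.imwrite('pics/c1.png',np.hstack([cv2.resize(x,(400,300),interpolation=cv2.INTER_CUBIC) for x in(a,b)]))
E
```

```text
(no output)
```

View pics/c1.png

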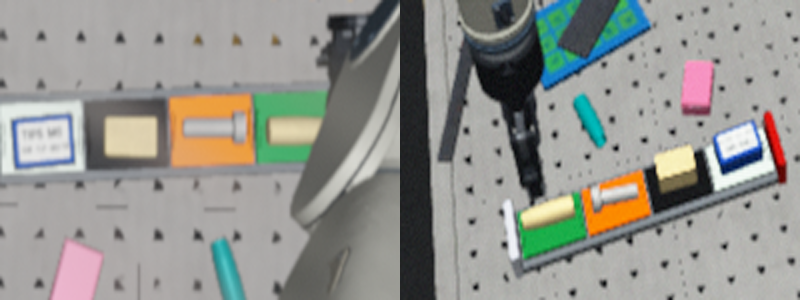

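```bash
python3 - <<'E'
from h import *
s=capture('side')
for X in((.5013,-.377,.115),(.5443,-.378,.115),(.5443,-.366,.115),(.5443,-.39,.115)): print(proj(s,X))
cv2.imwrite('pics/c2.png',cv2.resize(s['frame'][170:280,130:230],None,fx=5,fy=5,interpolation=cv2.INTER_CUBIC))
E
```

```text
[176.57142672 237.07249423]
[177.99101484 250.50627867]
[182.98201899 249.46004385]
[172.98445542 251.55577424]
```

View pics/c2.png

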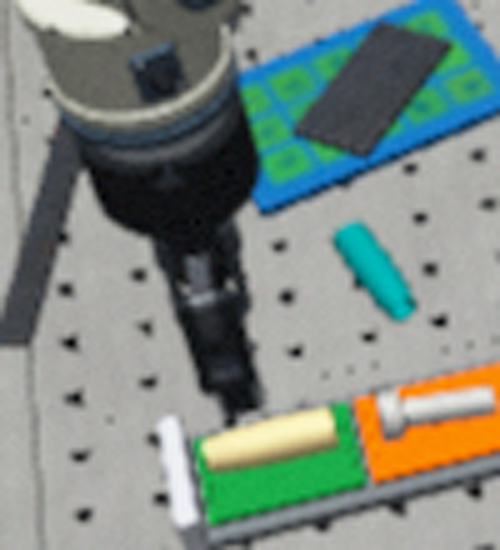

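The side view puts the near fingertip at about (178,253) against a predicted (178,250.5), so the calibration and pose agree. Descend and grip.

>>> carry_out:
  motion: [0, 0, 0.4, 0, 0, 0, 0.4, 0, 0, 0, 0.4, 0, 0, 0, 0.34, 0, 0, 0, 0, 0, 0, 0, 0, 0]

```text
t: 3.1
eef_pos: [0.5014, -0.3768, 0.025]
tool_rot: [-180.0, -0.0, 91.3]
wrist_force: [0.2, 0.2, -0.5]
opening: 0.085
grip_force: 0.0
```

>>> carry_out:
  motion: [0, 0, 0, 0, 0, 0, 0, 0, 0, 0, 0, 0, 0, 0, 0, 0, 0, 0, 0, 0, 0, 0, 0, 0, 0, 0, 0, 0]
  fingers: 0

```text
t: 3.8
eef_pos: [0.5019, -0.3766, 0.0253]
tool_rot: [180.0, 0.0, 91.4]
wrist_force: [0.5, 0.6, 5.3]
opening: 0.0165
grip_force: 40.3
```

>>> carry_out:
  motion: [0, 0, 0, 0, 0, 0, 0, 0]

```text
t: 4.0
eef_pos: [0.5019, -0.3766, 0.0253]
tool_rot: [180.0, 0.0, 91.4]
wrist_force: [0.4, 0.7, 5.6]
opening: 0.0164
grip_force: 40.3
```

>>> carry_out:
  motion: [0, 0, -0.4, 0, 0, 0, -0.4, 0, 0, 0, -0.4, 0, 0, 0, -0.4, 0, 0.4, 0, 0, 0, 0.8, 0, 0, 0, 0.9, 0, 0, 0, 0.9, 0, 0, 0]

```text
t: 4.8
eef_pos: [0.4965, -0.2239, 0.1037]
tool_rot: [-179.9, -0.1, 91.3]
wrist_force: [0.5, 0.4, -1.6]
opening: 0.0164
grip_force: 39.4
```

>>> carry_out:
  motion: [0.9, 0, 0, 0, 0.9, 0, 0, 0, 0.9, 0, 0, 0, 0.9, 0, 0, 0, 0.9, 0, 0, 0, 0.9, 0, 0, 0, 0.9, 0, 0, 0, 0.9, 0, 0, 0]

```text
t: 5.6
eef_pos: [0.4875, 0.1356, 0.1039]
tool_rot: [-179.9, 0.0, 91.4]
wrist_force: [1.3, 0.8, -0.5]
opening: 0.0163
grip_force: 39.4
```

>>> carry_out:
  motion: [0.9, 0, 0, 0, 0.9, 0, 0, 0, 0.9, 0, 0, 0, 0.6, -0.1, 0, 0, 0.4, -0.1, 0, 0, 0, 0, 0, 0, 0, 0, 0, 0, 0, 0, 0, 0]

```text
t: 6.4
eef_pos: [0.4743, 0.3172, 0.1042]
tool_rot: [-179.9, 0.1, 91.3]
wrist_force: [-0.8, -1.3, -0.6]
opening: 0.0161
grip_force: 39.4
```

>>> carry_out:
  motion: [0, 0, 0.4, 0, 0, 0, 0.4, 0, 0, 0, 0.4, 0, 0, 0, 0.25, 0, 0, 0, 0.1, 0, 0, 0, 0, 0, 0, 0, 0, 0]

```text
t: 7.1
eef_pos: [0.4755, 0.3183, 0.0279]
tool_rot: [180.0, -0.0, 91.3]
wrist_force: [-1.0, 0.7, 0.1]
opening: 0.0165
grip_force: 39.5
```

>>> carry_out:
  motion: [0, 0, 0, 0, 0, 0, 0, 0, 0, 0, 0, 0, 0, 0, 0, 0, 0, 0, 0, 0, 0, 0, 0, 0]
  fingers: 80

```text
t: 7.7
eef_pos: [0.475, 0.3182, 0.0274]
tool_rot: [180.0, -0.0, 91.4]
wrist_force: [0.0, 0.4, 1.4]
opening: 0.0797
grip_force: 0.0
```

>>> carry_out:
  motion: [0, 0, -0.3, 0, 0, 0, -0.5, 0, 0, 0, -0.5, 0, 0, 0, -0.3, 0, -0.4, 0, 0, 0, -0.8, 0, 0, 0, -0.9, 0, 0, 0, -0.9, 0, 0, 0]

```text
t: 8.5
eef_pos: [0.4784, 0.1671, 0.1079]
tool_rot: [180.0, -0.0, 91.4]
wrist_force: [1.3, -1.1, -0.2]
opening: 0.0802
grip_force: 0.0
```

>>> carry_out:
  motion: [-0.9, 0, 0, 0, -0.9, 0, 0, 0, -0.9, 0, 0, 0, -0.9, 0, 0, 0, -0.9, 0, 0, 0, -0.9, 0, 0, 0, -0.9, 0, 0, 0, -0.9, 0.05, 0, 0]

```text
t: 9.3
eef_pos: [0.4892, -0.1935, 0.1079]
tool_rot: [180.0, 0.0, 91.4]
wrist_force: [1.0, 0.6, -0.3]
opening: 0.0801
grip_force: 0.0
```

>>> carry_out:
  motion: [-0.9, 0.1, 0, 0, -0.7, 0.1, 0, 0, -0.38, 0, 0, 0, 0, 0, 0, 0, 0, 0, 0, 0, 0, 0, 0, 0]

```text
t: 9.9
eef_pos: [0.5015, -0.2887, 0.1072]
tool_rot: [-179.9, -0.1, 91.4]
wrist_force: [0.2, -0.0, -0.3]
opening: 0.0801
grip_force: 0.0
```

```bash
python3 - <<'E'
from h import *
c=capture('top');a=c['frame'][245:315,90:300]
b=capture('side')['frame'][170:270,120:320]
cv2.imwrite('pics/c3.png',np.vstack([cv2.resize(a,(798,266),interpolation=cv2.INTER_CUBIC),cv2.resize(b,(798,330))]))
E
```

```text
(no output)
```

View pics/c3.png

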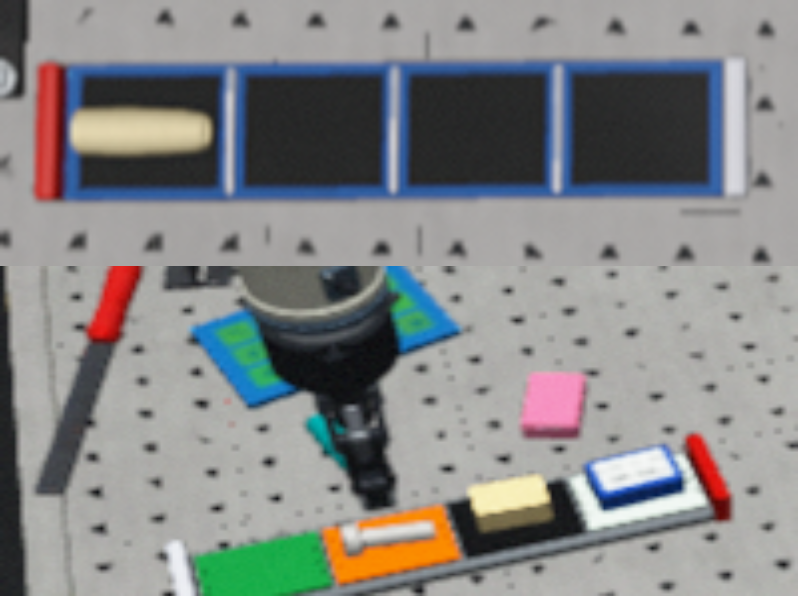

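The nozzle lies straight in the bay next to red. Its centre is at crop (141,131), which gives y≈0.3185 against a bay centre of 0.3175. The gripper is over the pin.

>>> carry_out:
  motion: [0, 0, 0.4, 0, 0, 0, 0.4, 0, 0, 0, 0.4, 0, 0, 0, 0.3, 0, 0, 0, 0.12, 0, 0, 0, 0, 0, 0, 0, 0, 0]

```text
t: 10.7
eef_pos: [0.5024, -0.2904, 0.0268]
tool_rot: [180.0, 0.0, 91.4]
wrist_force: [0.8, 0.6, 0.4]
opening: 0.0802
grip_force: 0.0
```

>>> carry_out:
  motion: [0, 0, 0, 0, 0, 0, 0, 0, 0, 0, 0, 0, 0, 0, 0, 0, 0, 0, 0, 0, 0, 0, 0, 0, 0, 0, 0, 0]
  fingers: 0

```text
t: 11.4
eef_pos: [0.5024, -0.2906, 0.0268]
tool_rot: [180.0, 0.0, 91.4]
wrist_force: [0.3, -0.1, 6.1]
opening: 0.0193
grip_force: 40.3
```

>>> carry_out:
  motion: [0, 0, -0.4, 0, 0, 0, -0.4, 0, 0, 0, -0.4, 0, 0, 0, -0.4, 0, 0.4, 0, 0, 0, 0.8, 0, 0, 0, 0.9, 0, 0, 0, 0.9, 0, 0, 0]

```text
t: 12.2
eef_pos: [0.497, -0.1381, 0.1053]
tool_rot: [-179.9, -0.0, 91.3]
wrist_force: [-0.1, 0.2, -0.7]
opening: 0.0193
grip_force: 39.5
```

>>> carry_out:
  motion: [0.9, 0, 0, 0, 0.9, 0, 0, 0, 0.9, 0, 0, 0, 0.9, 0, 0, 0, 0.9, 0, 0, 0, 0.9, 0, 0, 0, 0.9, -0.08, 0, 0, 0.7, -0.1, 0, 0]

```text
t: 13.0
eef_pos: [0.4793, 0.212, 0.1053]
tool_rot: [-179.9, 0.0, 91.4]
wrist_force: [1.2, -0.1, -1.4]
opening: 0.0189
grip_force: 39.5
```

>>> carry_out:
  motion: [0.47, -0.08, 0, 0, 0, 0, 0, 0, 0, 0, 0, 0, 0, 0, 0, 0]

```text
t: 13.4
eef_pos: [0.4757, 0.2319, 0.1057]
tool_rot: [-179.9, 0.0, 91.3]
wrist_force: [-1.5, -0.1, -1.9]
opening: 0.0195
grip_force: 39.4
```

>>> carry_out:
  motion: [0, 0, 0.4, 0, 0, 0, 0.4, 0, 0, 0, 0.4, 0, 0, 0, 0.25, 0, 0, 0, 0.12, 0, 0, 0, 0, 0, 0, 0, 0, 0]

```text
t: 14.1
eef_pos: [0.4769, 0.2325, 0.0281]
tool_rot: [180.0, -0.0, 91.3]
wrist_force: [0.1, 0.1, -1.4]
opening: 0.0192
grip_force: 39.7
```

>>> carry_out:
  motion: [0, 0, 0, 0, 0, 0, 0, 0, 0, 0, 0, 0, 0, 0, 0, 0, 0, 0, 0, 0, 0, 0, 0, 0]
  fingers: 80

```text
t: 14.7
eef_pos: [0.4765, 0.2327, 0.0279]
tool_rot: [180.0, -0.0, 91.4]
wrist_force: [-0.0, -0.7, -0.4]
opening: 0.0799
grip_force: 0.0
```

>>> carry_out:
  motion: [0, 0, -0.3, 0, 0, 0, -0.5, 0, 0, 0, -0.5, 0, 0, 0, -0.3, 0, -0.4, 0, 0, 0, -0.8, 0, 0, 0, -0.9, 0, 0, 0, -0.9, 0, 0, 0]

```text
t: 15.5
eef_pos: [0.4802, 0.0816, 0.109]
tool_rot: [179.9, -0.0, 91.4]
wrist_force: [0.7, -1.2, -1.0]
opening: 0.08
grip_force: 0.0
```

>>> carry_out:
  motion: [-0.9, 0, 0, 0, -0.9, 0, 0, 0, -0.9, 0, 0, 0, -0.9, 0, 0, 0, -0.9, 0, 0, 0, -0.8, 0.1, 0, 0, -0.47, 0, 0, 0, 0, 0, 0, 0]

```text
t: 16.3
eef_pos: [0.4926, -0.2086, 0.109]
tool_rot: [179.9, 0.1, 91.2]
wrist_force: [-0.7, 1.2, 0.7]
opening: 0.08
grip_force: 0.0
```

>>> carry_out:
  motion: [0, 0, 0.4, 0, 0, 0, 0.4, 0, 0, 0, 0.4, 0, 0, 0, 0.3, 0, 0, 0, 0.12, 0, 0, 0, 0, 0, 0, 0, 0, 0]

```text
t: 17.0
eef_pos: [0.4924, -0.2055, 0.0274]
tool_rot: [180.0, 0.0, 91.4]
wrist_force: [0.1, -0.7, 0.0]
opening: 0.0801
grip_force: 0.0
```

>>> carry_out:
  motion: [0, 0, 0, 0, 0, 0, 0, 0, 0, 0, 0, 0, 0, 0, 0, 0, 0, 0, 0, 0, 0, 0, 0, 0, 0, 0, 0, 0]
  fingers: 0

```text
t: 17.7
eef_pos: [0.4928, -0.2058, 0.0275]
tool_rot: [179.9, 0.0, 91.4]
wrist_force: [0.4, 1.0, 5.5]
opening: 0.0294
grip_force: 40.1
```

>>> carry_out:
  motion: [0, 0, -0.4, 0, 0, 0, -0.4, 0, 0, 0, -0.4, 0, 0, 0, -0.4, 0, 0.4, 0, 0, 0, 0.8, 0, 0, 0, 0.9, 0, 0, 0, 0.9, 0, 0, 0]

```text
t: 18.5
eef_pos: [0.4874, -0.0544, 0.1065]
tool_rot: [-179.9, -0.0, 91.3]
wrist_force: [0.9, 0.7, -5.6]
opening: 0.0293
grip_force: 41.4
```

>>> carry_out:
  motion: [0.9, 0, 0, 0, 0.9, 0, 0, 0, 0.9, 0, 0, 0, 0.8, -0.06, 0, 0, 0.57, -0.05, 0, 0, 0, 0, 0, 0, 0, 0, 0, 0, 0, 0, 0, 0]

```text
t: 19.3
eef_pos: [0.4776, 0.147, 0.1065]
tool_rot: [-179.9, 0.0, 91.3]
wrist_force: [0.4, -0.3, -4.4]
opening: 0.029
grip_force: 41.3
```

>>> carry_out:
  motion: [0, 0, 0.4, 0, 0, 0, 0.4, 0, 0, 0, 0.4, 0, 0, 0, 0.25, 0, 0, 0, 0.12, 0, 0, 0, 0, 0, 0, 0, 0, 0]

```text
t: 20.0
eef_pos: [0.4785, 0.1475, 0.0286]
tool_rot: [180.0, -0.0, 91.3]
wrist_force: [-1.0, 0.1, -3.3]
opening: 0.0288
grip_force: 41.7
```

>>> carry_out:
  motion: [0, 0, 0, 0, 0, 0, 0, 0, 0, 0, 0, 0, 0, 0, 0, 0, 0, 0, 0, 0, 0, 0, 0, 0]
  fingers: 80

```text
t: 20.6
eef_pos: [0.4781, 0.1478, 0.0284]
tool_rot: [180.0, -0.0, 91.4]
wrist_force: [-0.2, 0.1, -0.4]
opening: 0.08
grip_force: 0.0
```

>>> carry_out:
  motion: [0, 0, -0.3, 0, 0, 0, -0.5, 0, 0, 0, -0.5, 0, 0, 0, -0.3, 0, -0.4, 0, 0, 0, -0.8, 0, 0, 0, -0.9, 0, 0, 0, -0.9, 0, 0, 0]

```text
t: 21.4
eef_pos: [0.4815, -0.0034, 0.1085]
tool_rot: [180.0, 0.0, 91.4]
wrist_force: [0.6, 0.3, -0.6]
opening: 0.0797
grip_force: 0.0
```

>>> carry_out:
  motion: [-0.9, 0, 0, 0, -0.9, 0.05, 0, 0, -0.56, 0, 0, 0, 0, 0, 0, -0.47, 0, 0, 0, 0, 0, 0, 0, 0]

```text
t: 22.0
eef_pos: [0.4867, -0.1199, 0.1082]
tool_rot: [-180.0, -0.0, 95.0]
wrist_force: [0.2, 0.5, -0.4]
opening: 0.0803
grip_force: 0.0
```

```bash
python3 - <<'E'
from h import *
c=capture('top');a=c['frame'][245:315,90:300]
b=capture('side')['frame'][150:250,220:460]
cv2.imwrite('pics/c4.png',np.vstack([cv2.resize(a,(798,266),interpolation=cv2.INTER_CUBIC),cv2.resize(b,(798,330),interpolation=cv2.INTER_CUBIC)]))
E
```

```text
(no output)
```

View pics/c4.png

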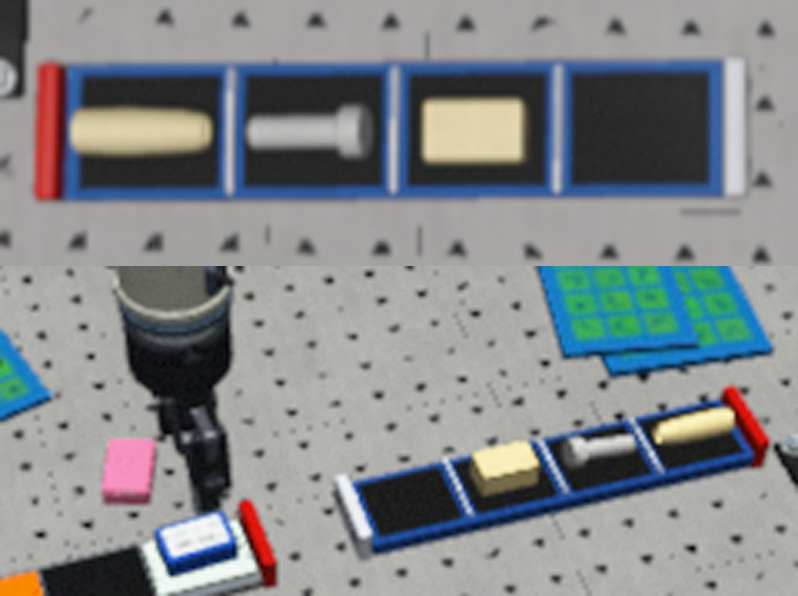

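The nozzle, pin (310,131) and brass (473,130) lie straight and centred in their bays, and the last bay is empty. Now the tip box.

>>> carry_out:
  motion: [0, 0, 0.4, 0, 0, 0, 0.4, 0, 0, 0, 0.4, 0, 0, 0, 0.3, 0, 0, 0, 0.15, 0, 0, 0, 0, 0, 0, 0, 0, 0]

```text
t: 22.8
eef_pos: [0.4872, -0.1199, 0.0262]
tool_rot: [180.0, 0.0, 95.1]
wrist_force: [-1.4, 0.0, 0.1]
opening: 0.0798
grip_force: 0.0
```

>>> carry_out:
  motion: [0, 0, 0, 0, 0, 0, 0, 0, 0, 0, 0, 0, 0, 0, 0, 0, 0, 0, 0, 0, 0, 0, 0, 0, 0, 0, 0, 0]
  fingers: 0
  newtons: 30

```text
t: 23.5
eef_pos: [0.4874, -0.1203, 0.0266]
tool_rot: [179.9, 0.0, 95.1]
wrist_force: [-0.7, 0.7, 5.2]
opening: 0.0391
grip_force: 30.5
```

>>> carry_out:
  motion: [0, 0, -0.4, 0, 0, 0, -0.4, 0, 0, 0, -0.4, 0, 0, 0, -0.4, 0, 0, 0, 0, 0.47, 0, 0, 0, 0, 0, 0, 0, 0]

```text
t: 24.2
eef_pos: [0.4867, -0.1201, 0.1058]
tool_rot: [-180.0, -0.0, 91.5]
wrist_force: [-0.3, 0.1, -0.1]
opening: 0.0391
grip_force: 30.8
```

>>> carry_out:
  motion: [0.4, 0, 0, 0, 0.8, 0, 0, 0, 0.9, 0, 0, 0, 0.9, -0.03, 0, 0, 0.65, 0, 0, 0, 0, 0, 0, 0, 0, 0, 0, 0, 0, 0, 0, 0]

```text
t: 25.0
eef_pos: [0.4808, 0.0616, 0.1055]
tool_rot: [-180.0, 0.0, 91.4]
wrist_force: [-0.8, -0.1, -0.3]
opening: 0.039
grip_force: 30.8
```

>>> carry_out:
  motion: [0, 0, 0.4, 0, 0, 0, 0.4, 0, 0, 0, 0.4, 0, 0, 0, 0.25, 0, 0, 0, 0.12, 0, 0, 0, 0, 0, 0, 0, 0, 0]

```text
t: 25.7
eef_pos: [0.4814, 0.0619, 0.0275]
tool_rot: [180.0, -0.0, 91.3]
wrist_force: [-0.5, -0.0, -1.1]
opening: 0.0391
grip_force: 31.2
```

>>> carry_out:
  motion: [0, 0, 0, 0, 0, 0, 0, 0, 0, 0, 0, 0, 0, 0, 0, 0, 0, 0, 0, 0, 0, 0, 0, 0]
  fingers: 80

```text
t: 26.3
eef_pos: [0.4811, 0.0623, 0.0273]
tool_rot: [180.0, -0.0, 91.4]
wrist_force: [0.6, 1.5, -0.4]
opening: 0.0802
grip_force: 0.0
```

>>> carry_out:
  motion: [0, 0, -0.3, 0, 0, 0, -0.5, 0, 0, 0, -0.5, 0, 0, 0, -0.5, 0, -0.8, 0, 0, 0, -0.9, 0, 0, 0, -0.9, 0, 0, 0, -0.9, 0, 0, 0]

```text
t: 27.1
eef_pos: [0.4851, -0.1142, 0.1175]
tool_rot: [180.0, 0.0, 91.4]
wrist_force: [0.6, -0.5, 0.4]
opening: 0.0803
grip_force: 0.0
```

>>> carry_out:
  motion: [-0.9, 0, 0, 0, -0.9, 0, 0, 0, -0.5, 0, 0, 0, 0, 0, 0, 0, 0, 0, 0, 0]

```text
t: 27.6
eef_pos: [0.4875, -0.2277, 0.1171]
tool_rot: [-180.0, -0.0, 91.3]
wrist_force: [0.6, -0.5, -0.0]
opening: 0.0801
grip_force: 0.0
```

```bash
python3 - <<'E'
from h import *
c=capture('top');a=c['frame'][245:315,90:300]
b=capture('side')['frame'][150:250,220:460]
cv2.imwrite('pics/c5.png',np.vstack([cv2.resize(a,(798,266),interpolation=cv2.INTER_CUBIC),cv2.resize(b,(798,330),interpolation=cv2.INTER_CUBIC)]))
# where centred items would appear (crop px)
for n,y,x,z in(('noz',.3175,.4746,.0315),('pin',.2325,.4767,.033),('brass',.1475,.4788,.045),('tip',.0625,.4809,.043)):
    p=proj(c,(x,y,z)); print(n,((p-[90,245]+.5)*3.8-.5).round(1))
E
```

```text
noz [144.2 130.2]
pin [308.9 129. ]
brass [470.6 126.6]
tip [637.6 125.8]
```

View pics/c5.png

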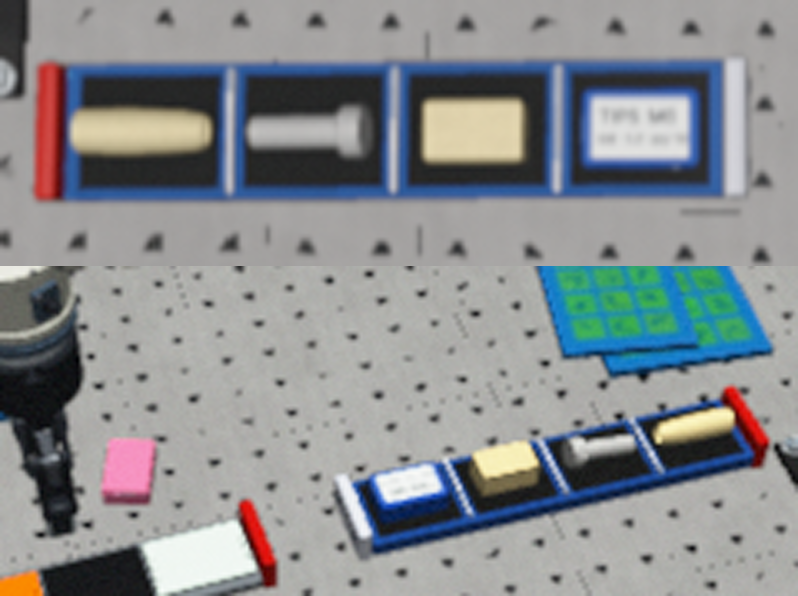

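All four items lie in the right bays, within about 2 mm of the bay centres: nozzle (141,131), pin (310,131), brass (473,130), tip box (640,128). The gripper is clear of everything.

```bash
python3 -c "
from bench import *
print(job_done())"
```

```text
the job is handed in; nothing more can be done
None
```

All four items are in the blue rack in reverse order (from its red end: nozzle, pin, brass block, tip box), each flat, let go and within about 2 mm of its bay centre by the last pictures; the job is handed in at about 28 s, with no verdict returned.

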